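# Lock the paper clamp of a drawing board

### The job

Lock the paper clamp on the drawing board: with a fingertip, push the red knob along the long leg of its L-shaped slot, away from the robot, to the corner, then push it left round the corner until it is fully home at the closed end of the short leg. Only push it, gently: do not pinch the knob or pull it up. Leave the artist's other things where they are.

Things in the scene. Friction and masses are not known exactly. Their poses are not given: they have to be found in the camera images.
- board: wooden drawing board, 320 mm (its x) by 400 mm (its y) by 16 mm, fixed; origin at the centre of its underside, on the table top; x points from its front edge (robot side) to its far edge, y to its left, z up. A slotted steel plate lies on its left part; an aluminium clamp bar (top 32 mm above the table) lies across it and slides along its x
- knob_mid (a point): centre of the upright red knob (24 mm diameter, 34 to 80 mm above the table), half-way up. A 12 mm brass pin below it rides in the slot with 2 mm play each side. It takes the bar along in the long leg, slides across the bar in the short leg; it starts in the long leg. Nothing within 60 mm of its track is higher than 32 mm but the ink bottle beyond the plate (71 mm)
- slot_corner (a point): corner of the L-shaped slot (16 mm wide), where the centre lines of its legs meet, on the top face of the steel plate, 24 mm above the table. The long leg comes from the robot side along the board's +x, 80 mm; the short leg goes left from here, along the board's +y, 40 mm
- slot_end (a point): point on the plate's top face, 24 mm above the table, over which the knob's axis stands when its pin touches the closed end of the short leg
- clamp (a joint): travel of the clamp bar and knob along the long leg, board +x, in m: 0 at the near end, 0.080 with the pin in line with the short leg, about 0.082 against the far wall. Stays where it is left; about 2.5 N of friction
- stud (a joint): travel of the knob along the short leg, board +y, in m: 0 in line with the long leg, about 0.042 against the closed end (locked). The slot's walls allow this only once the knob has reached the corner. Stays where it is left; about 1.5 N of friction
- knob (a joint): how far the knob is pulled up on its stem, in m: 0 seated, 0.015 at most; it is sprung downward
- eraser_mid (a point): white eraser with a blue sleeve, 22 x 45 x 13 mm, lying on the paper on the board; the point is at its middle, half-way up the body. A bystander
- graphite_mid (a point): green square drawing pencil, 8 x 8 x 170 mm, lying on the board near its front (robot-side) edge; the point is at its middle, half-way up the body. A bystander
- ink_mid (a point): small dark ink bottle with a black cap, 42 mm across, 55 mm tall, standing on the board beyond the slotted plate; the point is at its middle, half-way up the body. A bystander
- brushpot_mid (a point): dark steel pot of brushes, 72 mm across, brushes up to 190 mm tall, on the table to the right; the point is at its middle, half-way up the body. A bystander
- vase_mid (a point): terracotta vase, 132 mm across, 128 mm tall, on the table to the left; the point is at its middle, half-way up the body. A bystander
- mug_mid (a point): white mug, 76 mm across, 88 mm tall, on the table to the right; the point is at its middle, half-way up the body. A bystander
- sharpener_mid (a point): round aluminium pencil sharpener, 52 mm across, 56 mm tall, on the table to the left; the point is at its middle, half-way up the body. A bystander

How it is judged (in metres and radians):
At the end, for the whole second after the job is handed in: The knob's pin is within 5 mm of the closed end of the short leg (stud above 0.037 m, clamp above 0.074 m), the knob is seated (pulled up less than 3 mm) and at rest (value of joint stud above 0.037 m and value of joint clamp above 0.074 m and value of joint knob below 0.003 m and velocity of joint stud between -0.01 and 0.01 m/s and velocity of joint clamp between -0.01 and 0.01 m/s); the robot touches nothing.
It fails at once if the knob is pulled up off its seat by more than 5 mm (value of joint knob above 0.005 m).
It fails at once if the knob is pinched, or pushed harder than 35 N (contact force between anything else and knob above 35 N).
It fails at once if one of the artist's other things is moved by more than 20 mm (distance of any of eraser_mid, graphite_mid, ink_mid, brushpot_mid, vase_mid, mug_mid, sharpener_mid from where it was at the start of the episode above 0.02 m).
It also fails if it takes over 42 s, if anything falls off the work surface, if the arm or the gripper's body presses on something with over 40 N, if the wrist force passes 120 N, or if a joint passes its speed limit or range.

### The arm

A 7-joint arm with a two-finger parallel gripper is mounted at the origin on the work surface. World frame = base frame: x ahead of the robot, y to its left, z up, the work surface at z = 0. Lengths are in mm, angles in rad, forces in N, time in s.
With the tool pointing down it reaches from about 425 to 875 mm from the base axis. Payload 4.7 kg.
Tool frame: the origin (TCP) lies between the finger pads; the fingertips stand 19 mm ahead of it and the grasp point (between the pads) is the TCP; z points along the fingers, y is the line along which they close (so a half turn about z gives the same grasp; the last joint's range is limited). The gripper opens to 87 mm and grips with 3 to 60 N. Pads are 19 mm wide; open, the fingers measure 117 mm over their backs; the gripper's body (75 mm by 190 mm) begins 51 mm behind the grasp point.
Start: joints at [-1.331, 0.321, -0.07, 1.45, 0.023, 1.371, -0.057], TCP at [145.551, 633.513, 241.587] pointing down, gripper open.
Joint ranges: [-2.86, 2.86], [-0.3, 2.09], [-1.38, 1.24], [0.06, 2.45], [-1.56, 4.7], [0.09, 2.05], [-2.69, 2.69]. Speed limits (rad/s): [2.57, 2.57, 3.14, 3.14, 3.14, 3.14, 3.14].

### API

Orientations are given as a 3x3 rotation matrix whose columns are the frame's x, y, z axes.
In Python, from station import observe, read_camera, camera_info, job_done gives the robot as it stands. The module is installed in compiled form; this text tells all that it offers.
- The arm moves only by the tool send_rows, never from a script. Its argument "increments" is a list of rows, each a list of 5 numbers: the shift along the tool's x, y, z in mm, then the turn about the tool's z in rad, then the closure in counts, from 0 (fully open) to 255 (shut). A call has exactly 5 rows; each row is the pose to reach, as a shift and turn from the pose commanded when the call began, along the tool's axes at that moment; what a row does not reach only later rows make up. A row lasts 1/12 s, in which the tool goes at most 41.7 mm and 7.16 degrees, less where a joint would pass 70% of its speed; a pose out of reach is approached as far as the arm can. A call with a gripper value outside its range is refused whole. The fingers move at their own pace and stop on an object; the grip force is fixed at half the most. Time passes only in rows, so rows that repeat a pose let the fingers close, or fill a call up. It gives the time, the measured TCP pose, the force, the opening and the grip force at its end, in the units of the state.
- observe(): the state, without advancing time (a new reading comes with each control period).
- read_camera(name): name is "side" or "top"; returns (picture, depth): 400x640x3 uint8, red, green, blue; 400x640 float32, mm along the optical axis (not along the pixel's ray), 0 where there is no reading.
- camera_info(name): a dict with "fx", "fy", "cx", "cy" (pixels), "position" and "orientation" of the camera in the world. Camera axes: x right, y down, z forward; pixel columns grow to the right and rows downward; lengths in mm; the calibration is good to about 2 mm. A picture is of the moment at which its call begins. camera_info takes no time and is no camera call.
- job_done(): hands the job in; it is judged then, once.
The state is a dict: "t": time; "joint_pos": joint angles; "dq": joint speeds; "tau": joint torques, N m; "eef_pos": TCP position; "orientation": TCP orientation; "wrist_force": force on the tool from outside, world axes, zero at the start; "ft_torque": the same for the moment, N m; "opening": opening from 0.0 (shut) to 1.0 (fully open); "grasp_force": force on a finger pad.
Only numpy, scipy, OpenCV 4.12 (cv2) and the standard library are available. Lean on these libraries where they do the work, as an engineer would, in place of code of your own. Each camera call takes 0.05 s, during which the arm holds its last target. There are 200 camera calls.

## Working session

There is one attempt and no reset: what is moved stays moved. The work goes in short steps, Python scripts to look and compute and a tool call to move; the robot and the scene stay as the last step left them, time stands still between calls to the robot, and variables do not carry over. Pictures are saved under pics/ and viewed, at most 10 in all, crops included, and the job is handed in when it is done.

Besides the shell and the picture viewer there is one more tool, called after "Request:" by a JSON object that holds its "fn" and its "kwargs", one argument or row to a line. send_rows: Moves the arm, as the interface text tells. Its arguments: {"type":"object","properties":{"increments":{"type":"array","items":{"type":"array","items":{"type":"number"}}}},"required":["increments"]}

```bash
mkdir -p pics
python3 - <<'E'
from station import *
import cv2,numpy as np
s=observe();print(s)
for n in("top","side"):
    im,d=read_camera(n);np.savez(n+"0.npz",im=im,d=d);cv2.imwrite(f"pics/{n}0.png",im[:,:,::-1]);print(camera_info(n))
E
```

```text
{'t': 0.0, 'joint_pos': array([-1.3308875 ,  0.32178227, -0.07010721,  1.45167215,  0.02260766,
        1.37080579, -0.05686143]), 'dq': array([-4.81247866e-04,  3.46477075e-06,  1.05977491e-03, -4.06677466e-04,
        1.80038185e-03,  2.56210170e-04,  8.42962485e-04]), 'tau': array([-5.38827971e-04, -4.91289425e+01, -4.04417356e-01, -3.12528098e+01,
       -6.39041117e-02,  4.39449248e-02,  1.57322074e-04]), 'eef_pos': array([145.45130441, 632.98345319, 240.48954892]), 'orientation': array([[-9.74633930e-01,  2.23804823e-01, -3.22971777e-04],
       [ 2.23805034e-01,  9.74632175e-01, -1.85217724e-03],
       [-9.97475143e-05, -1.87747749e-03, -9.99998233e-01]]), 'wrist_force': array([ 0.18711434, -0.10693903,  1.00502085]), 'ft_torque': array([-0.00665824,  0.01125201, -0.04245151]), 'grasp_force': 0.0, 'opening': 1.0002305169697225}
{'fx': 459.2741413442941, 'fy': 459.2741413442941, 'cx': 317.3773042672159, 'cy': 205.3921604099213, 'position': array([ 278.95012391,  -15.71737895, 1297.64384321]), 'orientation': array([[ 0.07529654, -0.96981233,  0.23193635],
       [-0.99715147, -0.07425722,  0.01322125],
       [ 0.00440081, -0.23227118, -0.97264111]])}
{'fx': 435.08543859842155, 'fy': 435.08543859842155, 'cx': 313.9328177011436, 'cy': 198.7331668515907, 'position': array([ -28.12437547, -882.35521926, 1074.95238325]), 'orientation': array([[ 0.83464963, -0.37633058,  0.40216327],
       [-0.55073691, -0.57950836,  0.60071534],
       [ 0.00698942, -0.72287299, -0.69094558]])}
```

View pics/top0.png

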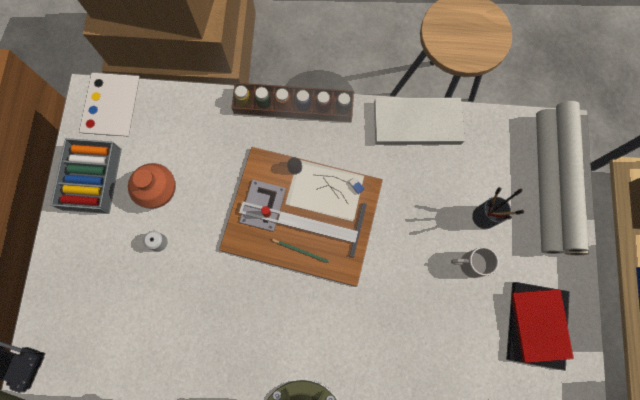

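View pics/side0.png

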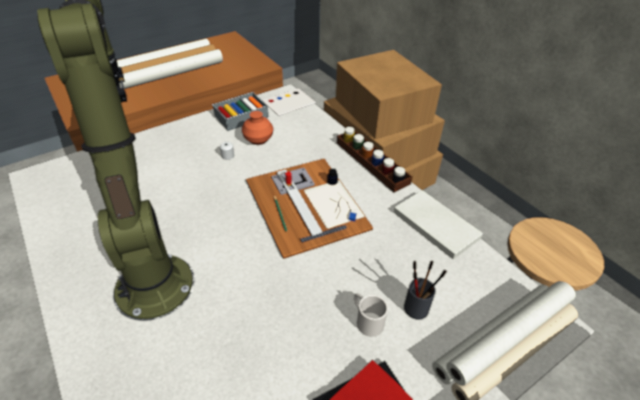

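The top view shows the board with corners near (248,149), (382,180), (357,285) and (221,252). The knob is at (265,211), the dark slot corner near (270,190) and the ink bottle at (295,165). Next I'll measure these.

```bash
cat > h.py <<'E'
import numpy as np,cv2
from station import camera_info
def ray(n,u,v,z):
    c=camera_info(n);R=np.array(c['orientation']);p=np.array(c['position'])
    d=R@np.array([(u-c['cx'])/c['fx'],(v-c['cy'])/c['fy'],1]);return p+d*(z-p[2])/d[2]
def cloud(n,d):
    c=camera_info(n);v,u=np.mgrid[:400,:640]
    P=np.stack([(u-c['cx'])/c['fx']*d,(v-c['cy'])/c['fy']*d,d],-1)
    return P@np.array(c['orientation']).T+np.array(c['position'])
def red(im):
    h=cv2.cvtColor(im,cv2.COLOR_RGB2HSV).astype(int)
    return ((h[...,0]<6)|(h[...,0]>174))&(h[...,1]>170)&(h[...,2]>80)
E
python3 - <<'E'
from h import *
for n,(x0,x1,y0,y1) in dict(top=(240,290,195,225),side=(275,305,160,195)).items():
    f=np.load(n+"0.npz");im,d=f['im'],f['d'];W=cloud(n,d)
    m=red(im);k=np.zeros_like(m);k[y0:y1,x0:x1]=1;m&=k
    vs,us=np.where(m);print(n,m.sum(),us.min(),us.max(),vs.min(),vs.max(),us.mean(),vs.mean(),ray(n,us.mean(),vs.mean(),60 if n=='side' else 75))
    P=W[m];print(np.percentile(P,[5,50,95],0)); t=P[P[:,2]>74];print('top pts',len(t),t.mean(0) if len(t) else '')
    if n=='top':
        h=cv2.cvtColor(im,cv2.COLOR_RGB2HSV)
        z=W[...,2]; b=((z>8)&(z<100)).astype(np.uint8); b[:, :200]=0;b[:,400:]=0;b[:140]=0;b[300:]=0
        b=cv2.morphologyEx(b,cv2.MORPH_OPEN,np.ones((5,5)))
        c=max(cv2.findContours(b,0,2)[0],key=cv2.contourArea);r=cv2.minAreaRect(c);q=cv2.boxPoints(r)
        print(q); Q=np.array([ray(n,*p,16) for p in q]);print(Q.round(1));
        for i in range(4):
            e=Q[(i+1)%4]-Q[i];print(np.linalg.norm(e),np.degrees(np.arctan2(e[1],e[0])))
        print('centre',Q.mean(0))
        cr=im[170:235,225:305];cv2.imwrite('pics/crop.png',cv2.resize(cr[:,:,::-1],None,fx=9,fy=9,interpolation=2))
E
```

```text
top 48 262 269 207 215 265.3125 210.47916666666666 [545.42796294 141.46754792  75.        ]
[[537.04237201 133.44167645  74.311138  ]
 [544.36320048 140.89681377  78.91940487]
 [554.03340007 149.63737381  82.91092298]]
top pts 45 [544.69154665 141.1786077   79.31877165]
[[218.59348 251.5116 ]
 [245.66428 144.51747]
 [383.707   179.44394]
 [356.6362  286.43805]]
[[ 431.1  267.4   16. ]
 [ 753.1  227.4   16. ]
 [ 676.7 -184.9   16. ]
 [ 364.  -123.4   16. ]]
324.50975051942993 -7.09189624462822
419.304829938087 -100.49935000039882
318.7313297631963 168.8673557081493
396.5287188303154 80.2555328984934
centre [556.24121022  46.61935099  16.        ]
side 53 286 290 172 183 288.0377358490566 177.43396226415095 [545.76443663 141.70885399  60.        ]
[[535.87087    130.42009061  42.68927104]
 [542.29687954 134.76049003  66.74420741]
 [549.28571734 144.98963976  83.84249552]]
top pts 20 [542.70723543 137.21518021  80.43742454]
```

View pics/crop.png

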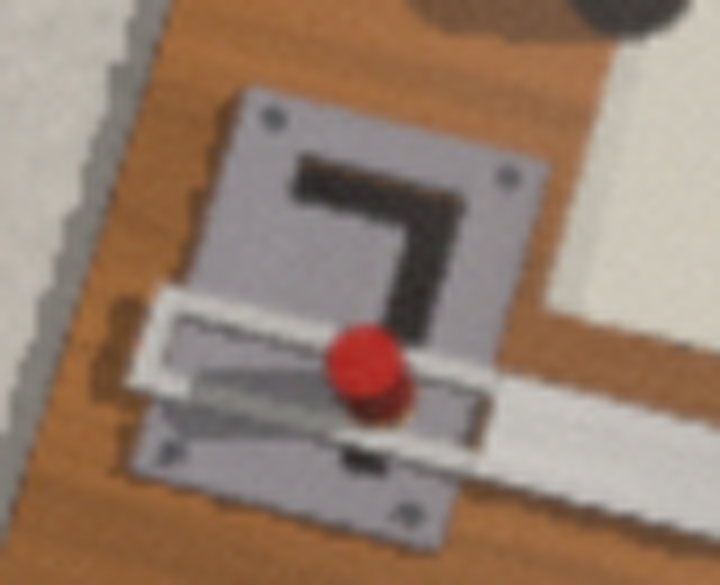

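The crop shows the L slot. Its outer corner is at crop (463,198), inner corner (402,227), closed end (298,177), near end about (365,465), and the knob top centre is (364,361).

Run:
```python
from h import *
def C(X,Y,z): return ray('top',225+(X+.5)/9-.5,170+(Y+.5)/9-.5,z)
co=(C(463,198,24)+C(402,227,24))/2; en=C(298,177,24); ne=C(365,468,22); kn=C(364,361,80)
print('corner',co,'end wall',en,'near',ne,'knob',kn)
for a,b in((co,en),(ne,co)): e=b-a;print(np.linalg.norm(e),np.degrees(np.arctan2(e[1],e[0])))
Q=np.array([ray('top',*p,16) for p in((248,149),(382,180),(357,285),(221,252))]);print(Q.round(1))
for i in range(4):
    e=Q[(i+1)%4]-Q[i];print(np.linalg.norm(e),np.degrees(np.arctan2(e[1],e[0])))
# plate corners
p=np.array([C(*q,24) for q in((245,90),(548,160),(437,550),(133,468))])
for i in range(4):
    e=p[(i+1)%4]-p[i];print('plate',np.linalg.norm(e),np.degrees(np.arctan2(e[1],e[0])))
# bottle
f=np.load('top0.npz');W=cloud('top',f['d']);z=W[...,2]
m=np.zeros((400,640),bool);m[150:175,280:310]=1;m&=z>55;print('ink',m.sum(),W[m].mean(0),W[m].min(0),W[m].max(0))
```

```text
corner [608.81405284 132.32410849  24.        ] end wall [617.20128121 176.28061092  24.        ] near [524.94461259 145.58519471  22.        ] knob [546.52723343 141.90129273  80.        ]
44.74952184494793 79.19738769429114
84.93491281738746 -8.9849858035716
[[ 739.7  218.9   16. ]
 [ 674.7 -180.    16. ]
 [ 368.  -124.2   16. ]
 [ 430.3  260.5   16. ]]
404.22457173276655 -99.25724442583808
311.73487291127077 169.67488949705998
389.71888851075994 80.80413275259248
312.2193417163897 -7.661187440869352
plate 100.29773799771331 -99.05187495651712
plate 130.6929973704739 169.85574526235598
plate 99.44645415446367 79.1354160411242
plate 127.53342717770623 -9.766462041386403
ink 105 [659.80783125  69.33581702 162.51320698] [278.95012391 -15.71737895  55.2445431 ] [ 706.75876498   94.3191602  1297.64384321]
```

Request:
{"fn": "send_rows", "kwargs": {
  "increments": [
    [-25, -21, 0, 0, 255],
    [-60, -50, 0, 0, 255],
    [-90, -75, 0, 0, 255],
    [-120, -100, 0, 0, 255],
    [-155, -130, 0, 0, 255]
  ]
}}

```text
t: 0.52
eef_pos: [265.6, 473.9, 241.1]
orientation: [[-0.975, 0.223, -0.0], [0.223, 0.975, -0.0], [0.0, -0.0, -1.0]]
wrist_force: [1.2, 0.3, 1.2]
opening: 0.706
grasp_force: 0.0
```

Request:
{"fn": "send_rows", "kwargs": {
  "increments": [
    [-31, -26, 0, 0, 255],
    [-62, -52, 0, 0, 255],
    [-93, -78, 0, 0, 255],
    [-124, -104, 0, 0, 255],
    [-155, -130, 0, 0, 255]
  ]
}}

```text
t: 0.93
eef_pos: [387.5, 312.3, 241.4]
orientation: [[-0.975, 0.224, -0.0], [0.224, 0.975, 0.0], [0.0, 0.0, -1.0]]
wrist_force: [0.6, 0.0, 0.1]
opening: 0.324
grasp_force: 0.0
```

Request:
{"fn": "send_rows", "kwargs": {
  "increments": [
    [-31, -26, 0, 0, 255],
    [-62, -52, 0, 0, 255],
    [-93, -78, 0, 0, 255],
    [-124, -104, 0, 0, 255],
    [-155, -130, 0, -0.058, 255]
  ]
}}

```text
t: 1.35
eef_pos: [509.4, 151.0, 241.5]
orientation: [[-0.986, 0.167, -0.0], [0.167, 0.986, 0.0], [0.0, 0.0, -1.0]]
wrist_force: [0.6, -0.0, 0.7]
opening: 0.019
grasp_force: 0.0
```

Request:
{"fn": "send_rows", "kwargs": {
  "increments": [
    [0, 0, 25, 0, 255],
    [0, 0, 50, 0, 255],
    [0, 0, 75, 0, 255],
    [0, 0, 95, 0, 255],
    [0, 0, 110, 0, 255]
  ]
}}

```text
t: 1.77
eef_pos: [507.5, 152.3, 129.1]
orientation: [[-0.986, 0.167, -0.003], [0.167, 0.986, -0.001], [0.003, -0.002, -1.0]]
wrist_force: [-0.2, 0.2, 1.0]
opening: 0.004
grasp_force: 0.0
```

Request:
{"fn": "send_rows", "kwargs": {
  "increments": [
    [0, 0, 15, 0, 255],
    [0, 0, 35, 0, 255],
    [0, 0, 55, 0, 255],
    [0, 0, 69, 0, 255],
    [0, 0, 69, 0, 255]
  ]
}}

```text
t: 2.18
eef_pos: [506.1, 151.9, 59.2]
orientation: [[-0.986, 0.167, -0.006], [0.167, 0.986, -0.003], [0.005, -0.004, -1.0]]
wrist_force: [-0.8, 0.2, -0.1]
opening: 0.005
grasp_force: 0.0
```

```bash
cat > look.py <<'E'
from h import *
from station import *
import sys
s=observe();R=s['orientation'];e=s['eef_pos'];print(s['t'],e.round(1),s['wrist_force'].round(1),s['opening'])
bx=np.array([np.cos(np.radians(-9.6)),np.sin(np.radians(-9.6))]);by=np.array([-bx[1],bx[0]])
im,d=read_camera('side');m=red(im);k=np.zeros_like(m);k[140:200,270:335]=1;m&=k
if m.any():
    vs,us=np.where(m);p=ray('side',us.mean(),vs.mean(),58);print('side knob',len(us),p.round(1),'corner-rel',((p[:2]-[608.8,132.3])@np.c_[bx,by]).round(1))
cv2.imwrite(f'pics/s{sys.argv[1]}.png',cv2.resize(im[120:220,240:370,::-1],None,fx=6,fy=6))
im,d=read_camera('top');m=red(im);k=np.zeros_like(m);k[175:225,240:290]=1;m&=k
if m.any():
    vs,us=np.where(m);p=ray('top',us.mean(),vs.mean(),75);print('top knob',len(us),p.round(1),((p[:2]-[608.8,132.3])@np.c_[bx,by]).round(1))
cv2.imwrite(f'pics/t{sys.argv[1]}.png',cv2.resize(im[160:240,220:320,::-1],None,fx=7,fy=7))
print('tcp corner-rel',((e[:2]-[608.8,132.3])@np.c_[bx,by]).round(1))
E
python3 look.py 1
```

```text
2.1833 [506.1 151.9  59.2] [-0.8  0.2 -0.1] 0.004568584723466635
tcp corner-rel [-104.6    2.2]
```

View pics/s1.png

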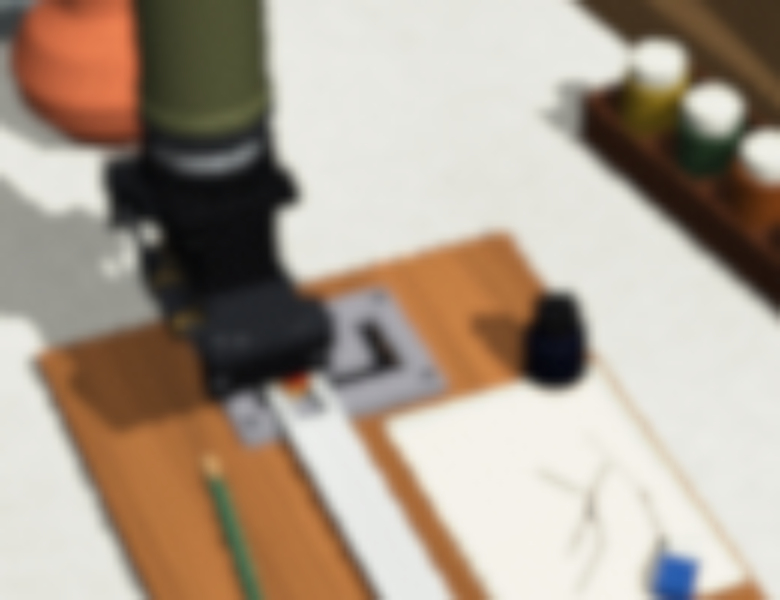

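The gripper sits behind the knob, and the slot ahead is clear. The ink bottle is far off at crop (555,345). I'll push in slow rows and watch the force.

Request:
{"fn": "send_rows", "kwargs": {
  "increments": [
    [-4, -3, 0, 0, 255],
    [-8, -3, 0, 0, 255],
    [-12, -3, 0, 0, 255],
    [-15, -3, 0, 0, 255],
    [-18, -3, 0, 0, 255]
  ]
}}

```text
t: 2.7
eef_pos: [526.8, 146.9, 63.1]
orientation: [[-0.986, 0.167, 0.001], [0.167, 0.986, 0.001], [-0.001, 0.001, -1.0]]
wrist_force: [-2.5, 0.8, 2.3]
opening: 0.008
grasp_force: 1.4
```

Request:
{"fn": "send_rows", "kwargs": {
  "increments": [
    [-2, 0, 0, 0, 255],
    [-4, 0, 0, 0, 255],
    [-6, 0, 0, 0, 255],
    [-8, 0, 0, 0, 255],
    [-10, 0, 0, 0, 255]
  ]
}}

```text
t: 3.12
eef_pos: [535.7, 145.2, 62.4]
orientation: [[-0.986, 0.167, -0.001], [0.167, 0.986, -0.0], [0.001, -0.0, -1.0]]
wrist_force: [-3.3, 0.3, 2.3]
opening: 0.008
grasp_force: 1.4
```

Request:
{"fn": "send_rows", "kwargs": {
  "increments": [
    [-3, 0, 0, 0, 255],
    [-6, 0, 0, 0, 255],
    [-9, 0, 0, 0, 255],
    [-12, 0, 0, 0, 255],
    [-15, 0, 0, 0, 255]
  ]
}}

```text
t: 3.53
eef_pos: [550.9, 142.5, 62.5]
orientation: [[-0.986, 0.167, -0.0], [0.167, 0.986, -0.0], [0.0, -0.0, -1.0]]
wrist_force: [-2.7, 0.3, 1.3]
opening: 0.006
grasp_force: 1.6
```

```bash
python3 look.py 2
```

```text
3.5333 [550.9 142.5  62.5] [-2.7  0.3  1.3] 0.0056498296547395875
side knob 4 [559.1 114.5  58. ] corner-rel [-46.1 -25.8]
tcp corner-rel [-58.7   0.4]
```

View pics/s2.png

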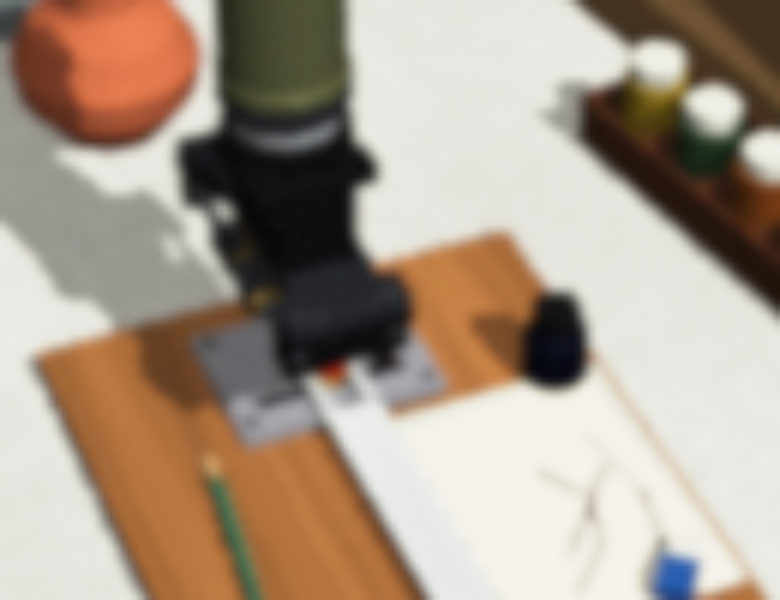

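The bar is moving with the knob at about 3 N. I'll continue.

Request:
{"fn": "send_rows", "kwargs": {
  "increments": [
    [-3, 0, 0, 0, 255],
    [-6, 0, 0, 0, 255],
    [-9, 0, 0, 0, 255],
    [-12, 0, 0, 0, 255],
    [-15, 0, 0, 0, 255]
  ]
}}

```text
t: 4.05
eef_pos: [565.7, 140.2, 62.5]
orientation: [[-0.986, 0.167, -0.0], [0.167, 0.986, -0.0], [0.0, -0.0, -1.0]]
wrist_force: [-3.1, -0.7, 1.8]
opening: 0.008
grasp_force: 1.6
```

Request:
{"fn": "send_rows", "kwargs": {
  "increments": [
    [-3, 0, 0, 0, 255],
    [-6, 0, 0, 0, 255],
    [-9, 0, 0, 0, 255],
    [-12, 0, 0, 0, 255],
    [-14, 0, 0, 0, 255]
  ]
}}

```text
t: 4.47
eef_pos: [579.7, 137.8, 62.6]
orientation: [[-0.986, 0.167, 0.0], [0.167, 0.986, -0.0], [-0.0, 0.0, -1.0]]
wrist_force: [-2.4, -0.4, 2.1]
opening: 0.003
grasp_force: 1.5
```

Request:
{"fn": "send_rows", "kwargs": {
  "increments": [
    [-1, 0, 0, 0, 255],
    [-2, 0, 0, 0, 255],
    [-3, 0, 0, 0, 255],
    [-4, 0, 0, 0, 255],
    [-5, 0, 0, 0, 255]
  ]
}}

```text
t: 4.88
eef_pos: [584.2, 137.0, 62.6]
orientation: [[-0.986, 0.167, 0.0], [0.167, 0.986, 0.0], [0.0, 0.0, -1.0]]
wrist_force: [-3.0, -0.8, 1.2]
opening: 0.004
grasp_force: 1.5
```

Request:
{"fn": "send_rows", "kwargs": {
  "increments": [
    [-0.5, 0, 0, 0, 255],
    [-1, 0, 0, 0, 255],
    [-1.5, 0, 0, 0, 255],
    [-2, 0, 0, 0, 255],
    [-2.5, 0, 0, 0, 255]
  ]
}}

```text
t: 5.3
eef_pos: [586.7, 136.7, 62.6]
orientation: [[-0.986, 0.167, 0.0], [0.167, 0.986, 0.0], [-0.0, 0.0, -1.0]]
wrist_force: [-1.8, -0.6, 0.8]
opening: 0.006
grasp_force: 1.5
```

Request:
{"fn": "send_rows", "kwargs": {
  "increments": [
    [-0.4, 0, 0, 0, 255],
    [-0.8, 0, 0, 0, 255],
    [-1.2, 0, 0, 0, 255],
    [-1.6, 0, 0, 0, 255],
    [-2, 0, 0, 0, 255]
  ]
}}

```text
t: 5.72
eef_pos: [588.7, 136.3, 62.6]
orientation: [[-0.986, 0.167, -0.0], [0.167, 0.986, 0.0], [0.0, 0.0, -1.0]]
wrist_force: [-1.5, -1.7, 1.3]
opening: 0.011
grasp_force: 1.5
```

Request:
{"fn": "send_rows", "kwargs": {
  "increments": [
    [-0.3, 0, 0, 0, 255],
    [-0.6, 0, 0, 0, 255],
    [-0.9, 0, 0, 0, 255],
    [-1.2, 0, 0, 0, 255],
    [-1.2, 0, 0, 0, 255]
  ]
}}

```text
t: 6.13
eef_pos: [590.0, 136.1, 62.6]
orientation: [[-0.986, 0.167, 0.0], [0.167, 0.986, 0.0], [-0.0, 0.0, -1.0]]
wrist_force: [-2.6, -1.2, 0.0]
opening: 0.006
grasp_force: 1.4
```

```bash
python3 look.py 3
```

```text
6.1333 [590.  136.1  62.6] [-2.6 -1.2  0. ] 0.006080187178264134
side knob 3 [595.9 108.3  58. ] corner-rel [ -8.7 -25.8]
tcp corner-rel [-19.2   0.6]
```

View pics/t3.png

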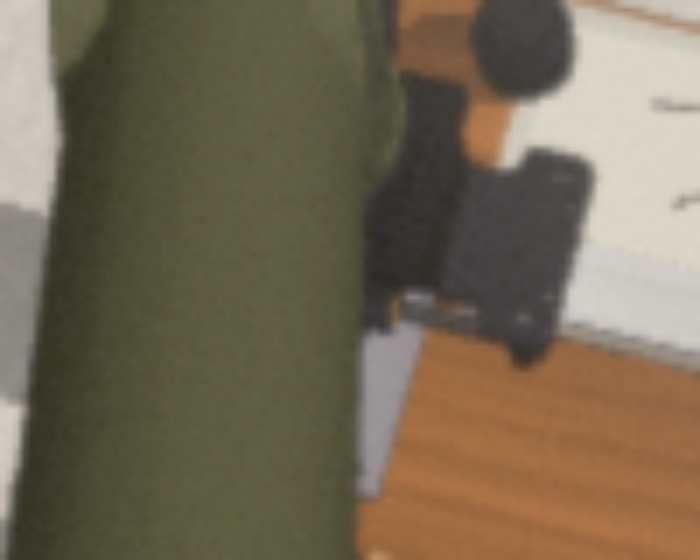

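The arm hides the knob from above, so I'll keep feeling for the far wall.

Request:
{"fn": "send_rows", "kwargs": {
  "increments": [
    [-0.4, 0, 0, 0, 255],
    [-0.8, 0, 0, 0, 255],
    [-1.2, 0, 0, 0, 255],
    [-1.6, 0, 0, 0, 255],
    [-1.6, 0, 0, 0, 255]
  ]
}}

```text
t: 6.65
eef_pos: [591.5, 135.8, 62.6]
orientation: [[-0.986, 0.167, 0.0], [0.167, 0.986, 0.0], [-0.0, 0.0, -1.0]]
wrist_force: [-1.8, -0.6, 0.4]
opening: 0.006
grasp_force: 1.4
```

Request:
{"fn": "send_rows", "kwargs": {
  "increments": [
    [-0.4, 0, 0, 0, 255],
    [-0.8, 0, 0, 0, 255],
    [-1.2, 0, 0, 0, 255],
    [-1.6, 0, 0, 0, 255],
    [-1.6, 0, 0, 0, 255]
  ]
}}

```text
t: 7.07
eef_pos: [592.1, 135.7, 62.5]
orientation: [[-0.986, 0.167, -0.002], [0.167, 0.986, 0.0], [0.002, -0.0, -1.0]]
wrist_force: [-5.4, -0.8, 3.1]
opening: 0.009
grasp_force: 2.9
```

The force rose and motion stopped, so the knob is at the far wall. I'll back off, go round to the knob's right side and come alongside.

Request:
{"fn": "send_rows", "kwargs": {
  "increments": [
    [3, 0, 0, 0, 255],
    [10, 0, 0, 0, 255],
    [16, 0, 0, 0, 255],
    [16, -14, 0, 0, 255],
    [16, -28, 0, 0, 255]
  ]
}}

```text
t: 7.48
eef_pos: [572.4, 110.8, 62.8]
orientation: [[-0.986, 0.164, 0.001], [0.164, 0.986, 0.0], [-0.001, 0.001, -1.0]]
wrist_force: [-0.0, -1.1, -0.5]
opening: 0.006
grasp_force: 0.0
```

Request:
{"fn": "send_rows", "kwargs": {
  "increments": [
    [0, -10, 0, 0, 255],
    [0, -13, 0, 0, 255],
    [0, -13, 0, 0, 255],
    [0, -13, 0, 0, 255],
    [0, -13, 0, 0, 255]
  ]
}}

```text
t: 7.9
eef_pos: [570.6, 98.4, 62.6]
orientation: [[-0.986, 0.167, 0.0], [0.167, 0.986, 0.001], [-0.0, 0.001, -1.0]]
wrist_force: [0.1, 0.1, 0.7]
opening: 0.004
grasp_force: 0.0
```

```bash
python3 look.py 4
```

```text
7.9 [570.6  98.4  62.6] [0.1 0.1 0.7] 0.0037178784964019183
tcp corner-rel [-32.  -39.8]
```

View pics/t4.png

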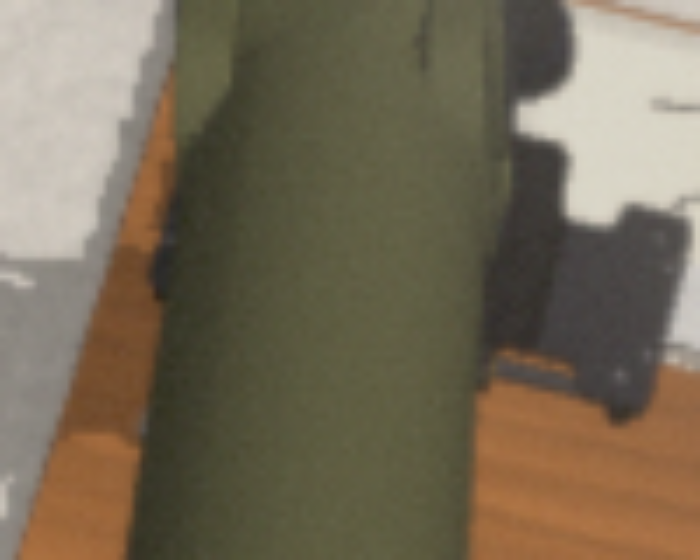

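View pics/s4.png

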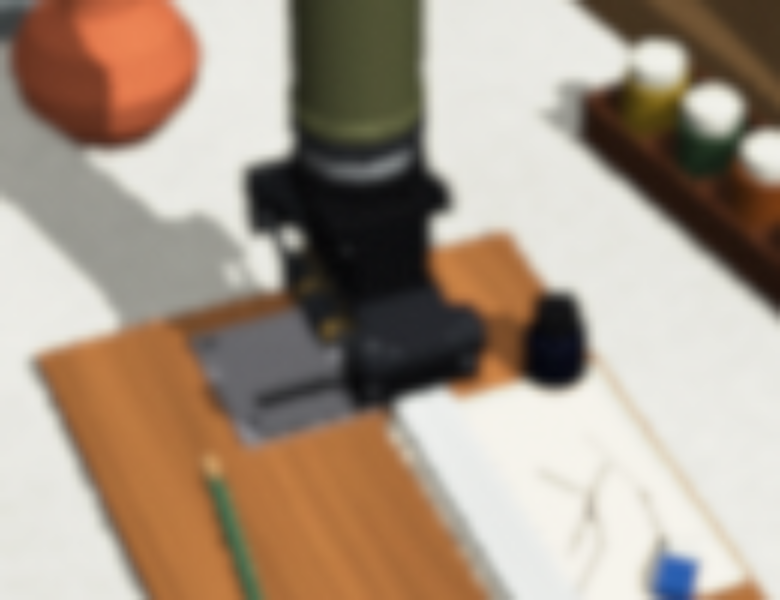

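Both views show the gripper now right of and behind the knob, and the bar at the far end of the slot. Next I'll go forward beside the knob, then push left.

Request:
{"fn": "send_rows", "kwargs": {
  "increments": [
    [-6, 0, 0, 0, 255],
    [-14, 0, 0, 0, 255],
    [-22, 0, 0, 0, 255],
    [-29, 0, 0, 0, 255],
    [-34, 0, 0, 0, 255]
  ]
}}

```text
t: 8.42
eef_pos: [605.3, 91.8, 62.6]
orientation: [[-0.986, 0.167, 0.001], [0.167, 0.986, -0.0], [-0.001, -0.0, -1.0]]
wrist_force: [0.7, -0.2, 0.2]
opening: 0.002
grasp_force: 0.0
```

Request:
{"fn": "send_rows", "kwargs": {
  "increments": [
    [0, 2, 0, 0, 255],
    [0, 4, 0, 0, 255],
    [0, 6, 0, 0, 255],
    [0, 8, 0, 0, 255],
    [0, 10, 0, 0, 255]
  ]
}}

```text
t: 8.83
eef_pos: [605.3, 102.6, 62.6]
orientation: [[-0.986, 0.167, -0.0], [0.167, 0.986, 0.0], [0.0, 0.0, -1.0]]
wrist_force: [1.1, -0.6, -1.2]
opening: -0.001
grasp_force: 0.0
```

Request:
{"fn": "send_rows", "kwargs": {
  "increments": [
    [0, 2, 0, 0, 255],
    [0, 4, 0, 0, 255],
    [0, 6, 0, 0, 255],
    [0, 8, 0, 0, 255],
    [0, 10, 0, 0, 255]
  ]
}}

```text
t: 9.25
eef_pos: [607.1, 111.1, 62.5]
orientation: [[-0.986, 0.168, -0.0], [0.168, 0.986, -0.001], [0.0, -0.001, -1.0]]
wrist_force: [-0.7, -1.7, 2.2]
opening: 0.009
grasp_force: 1.2
```

Request:
{"fn": "send_rows", "kwargs": {
  "increments": [
    [0, 1.5, 0, 0, 255],
    [0, 3, 0, 0, 255],
    [0, 4.5, 0, 0, 255],
    [0, 6, 0, 0, 255],
    [0, 7.5, 0, 0, 255]
  ]
}}

```text
t: 9.67
eef_pos: [608.6, 119.2, 62.6]
orientation: [[-0.986, 0.167, 0.0], [0.167, 0.986, -0.0], [-0.0, -0.0, -1.0]]
wrist_force: [-1.3, -2.1, 0.8]
opening: 0.003
grasp_force: 1.1
```

Request:
{"fn": "send_rows", "kwargs": {
  "increments": [
    [0, 1.5, 0, 0, 255],
    [0, 3, 0, 0, 255],
    [0, 4.5, 0, 0, 255],
    [0, 6, 0, 0, 255],
    [0, 7.5, 0, 0, 255]
  ]
}}

```text
t: 10.08
eef_pos: [609.9, 126.8, 62.6]
orientation: [[-0.986, 0.167, 0.0], [0.167, 0.986, 0.0], [-0.0, 0.0, -1.0]]
wrist_force: [0.1, -2.2, 0.4]
opening: 0.007
grasp_force: 1.0
```

```bash
python3 look.py 5
```

```text
10.0833 [609.9 126.8  62.6] [ 0.1 -2.2  0.4] 0.006906317779167412
tcp corner-rel [ 2.  -5.2]
```

View pics/s5.png

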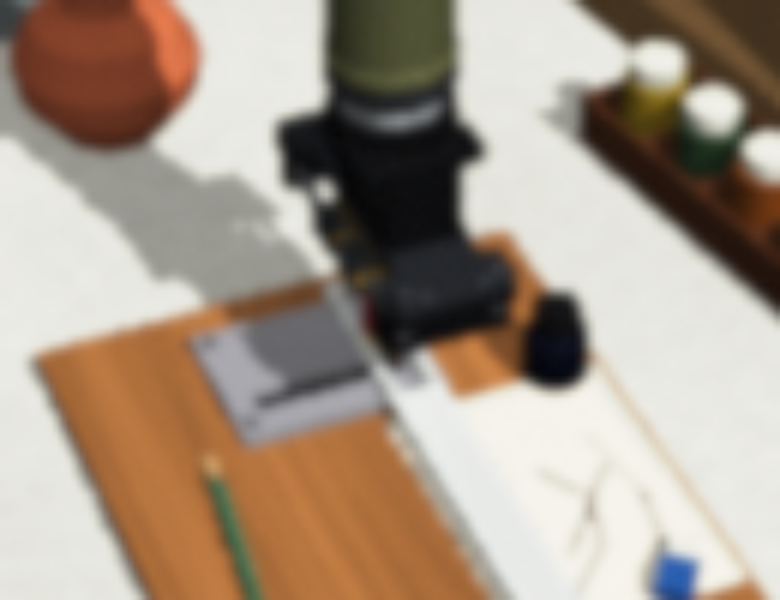

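The knob's red edge shows at (370,315), left of the finger, so it has entered the short leg. I'll keep pushing to the closed end.

Request:
{"fn": "send_rows", "kwargs": {
  "increments": [
    [0, 1.5, 0, 0, 255],
    [0, 3, 0, 0, 255],
    [0, 4.5, 0, 0, 255],
    [0, 6, 0, 0, 255],
    [0, 7.5, 0, 0, 255]
  ]
}}

```text
t: 10.6
eef_pos: [611.1, 134.2, 62.6]
orientation: [[-0.986, 0.167, 0.0], [0.167, 0.986, 0.0], [-0.0, 0.0, -1.0]]
wrist_force: [-0.4, -2.3, 0.1]
opening: 0.005
grasp_force: 1.0
```

Request:
{"fn": "send_rows", "kwargs": {
  "increments": [
    [0, 1, 0, 0, 255],
    [0, 2, 0, 0, 255],
    [0, 3, 0, 0, 255],
    [0, 4, 0, 0, 255],
    [0, 5, 0, 0, 255]
  ]
}}

```text
t: 11.02
eef_pos: [611.9, 139.0, 62.6]
orientation: [[-0.986, 0.167, 0.0], [0.167, 0.986, 0.0], [-0.0, 0.0, -1.0]]
wrist_force: [0.6, -1.3, -0.1]
opening: 0.007
grasp_force: 0.9
```

Request:
{"fn": "send_rows", "kwargs": {
  "increments": [
    [0, 0.6, 0, 0, 255],
    [0, 1.2, 0, 0, 255],
    [0, 1.8, 0, 0, 255],
    [0, 2.4, 0, 0, 255],
    [0, 3, 0, 0, 255]
  ]
}}

```text
t: 11.43
eef_pos: [612.4, 142.0, 62.6]
orientation: [[-0.986, 0.167, 0.0], [0.167, 0.986, 0.0], [-0.0, 0.0, -1.0]]
wrist_force: [0.4, -2.8, -0.0]
opening: 0.005
grasp_force: 0.9
```

Request:
{"fn": "send_rows", "kwargs": {
  "increments": [
    [0, 0.6, 0, 0, 255],
    [0, 1.2, 0, 0, 255],
    [0, 1.8, 0, 0, 255],
    [0, 2.4, 0, 0, 255],
    [0, 2.4, 0, 0, 255]
  ]
}}

```text
t: 11.85
eef_pos: [612.8, 144.5, 62.6]
orientation: [[-0.986, 0.167, 0.0], [0.167, 0.986, 0.0], [-0.0, 0.0, -1.0]]
wrist_force: [1.0, -1.8, 0.7]
opening: 0.005
grasp_force: 0.8
```

Request:
{"fn": "send_rows", "kwargs": {
  "increments": [
    [0, 0.5, 0, 0, 255],
    [0, 1, 0, 0, 255],
    [0, 1.5, 0, 0, 255],
    [0, 2, 0, 0, 255],
    [0, 2, 0, 0, 255]
  ]
}}

```text
t: 12.27
eef_pos: [613.1, 146.4, 62.6]
orientation: [[-0.986, 0.167, 0.0], [0.167, 0.986, 0.0], [-0.0, 0.0, -1.0]]
wrist_force: [1.1, -1.1, 0.6]
opening: 0.005
grasp_force: 0.8
```

Request:
{"fn": "send_rows", "kwargs": {
  "increments": [
    [0, 0.4, 0, 0, 255],
    [0, 0.8, 0, 0, 255],
    [0, 1.2, 0, 0, 255],
    [0, 1.6, 0, 0, 255],
    [0, 1.6, 0, 0, 255]
  ]
}}

```text
t: 12.68
eef_pos: [613.4, 148.0, 62.6]
orientation: [[-0.986, 0.167, 0.0], [0.167, 0.986, 0.0], [-0.0, 0.0, -1.0]]
wrist_force: [1.1, -2.1, -0.1]
opening: 0.007
grasp_force: 0.8
```

Request:
{"fn": "send_rows", "kwargs": {
  "increments": [
    [0, 0.4, 0, 0, 255],
    [0, 0.8, 0, 0, 255],
    [0, 1.2, 0, 0, 255],
    [0, 1.6, 0, 0, 255],
    [0, 1.6, 0, 0, 255]
  ]
}}

```text
t: 13.1
eef_pos: [613.6, 149.2, 62.6]
orientation: [[-0.986, 0.167, 0.0], [0.167, 0.986, -0.0], [-0.0, -0.0, -1.0]]
wrist_force: [1.2, -1.4, 0.9]
opening: 0.006
grasp_force: 1.2
```

Request:
{"fn": "send_rows", "kwargs": {
  "increments": [
    [0, 0.4, 0, 0, 255],
    [0, 0.8, 0, 0, 255],
    [0, 1.2, 0, 0, 255],
    [0, 1.6, 0, 0, 255],
    [0, 1.6, 0, 0, 255]
  ]
}}

```text
t: 13.52
eef_pos: [613.8, 149.8, 62.6]
orientation: [[-0.986, 0.168, -0.0], [0.168, 0.986, -0.001], [0.0, -0.001, -1.0]]
wrist_force: [0.5, -6.1, 2.3]
opening: 0.005
grasp_force: 2.7
```

The force rose to 6 N and motion stopped, so the knob is at the closed end. I'll back off, rise, then check with the camera.

Request:
{"fn": "send_rows", "kwargs": {
  "increments": [
    [0, -4, 0, 0, 255],
    [0, -12, 0, 0, 255],
    [0, -22, 0, 0, 255],
    [0, -30, 0, 0, 255],
    [0, -30, 0, 0, 255]
  ]
}}

```text
t: 13.93
eef_pos: [608.5, 118.7, 62.5]
orientation: [[-0.985, 0.17, -0.0], [0.17, 0.985, -0.001], [0.0, -0.001, -1.0]]
wrist_force: [-0.0, 0.1, 0.4]
opening: 0.002
grasp_force: 0.0
```

Request:
{"fn": "send_rows", "kwargs": {
  "increments": [
    [0, 0, -20, 0, 255],
    [0, 0, -50, 0, 255],
    [0, 0, -80, 0, 255],
    [0, 0, -110, 0, 255],
    [0, 0, -140, 0, 255]
  ]
}}

```text
t: 14.35
eef_pos: [608.6, 121.6, 204.0]
orientation: [[-0.986, 0.167, -0.0], [0.167, 0.986, 0.001], [0.0, 0.001, -1.0]]
wrist_force: [0.3, -0.3, -0.8]
opening: 0.001
grasp_force: 0.0
```

Request:
{"fn": "send_rows", "kwargs": {
  "increments": [
    [15, -30, 0, 0, 255],
    [25, -65, 0, 0, 255],
    [40, -100, 0, 0, 255],
    [50, -135, 0, 0, 255],
    [60, -165, 0, 0, 255]
  ]
}}

```text
t: 14.77
eef_pos: [520.9, -33.2, 202.7]
orientation: [[-0.986, 0.168, 0.0], [0.168, 0.986, 0.001], [-0.0, 0.001, -1.0]]
wrist_force: [1.0, -1.4, 0.7]
opening: 0.011
grasp_force: 0.0
```

Request:
{"fn": "send_rows", "kwargs": {
  "increments": [
    [5, -15, 0, 0, 255],
    [5, -15, 0, 0, 255],
    [5, -15, 0, 0, 255],
    [5, -15, 0, 0, 255],
    [5, -15, 0, 0, 255]
  ]
}}

```text
t: 15.18
eef_pos: [515.4, -43.2, 202.5]
orientation: [[-0.986, 0.164, 0.0], [0.164, 0.986, 0.0], [-0.0, 0.0, -1.0]]
wrist_force: [0.6, -0.8, -0.3]
opening: 0.008
grasp_force: 0.0
```

```bash
python3 look.py 6
```

```text
15.1833 [515.4 -43.2 202.5] [ 0.6 -0.8 -0.3] 0.008017516834985475
top knob 50 [618.3 170.7  75. ] [ 3.  39.4]
tcp corner-rel [ -62.8 -188.6]
```

View pics/t6.png

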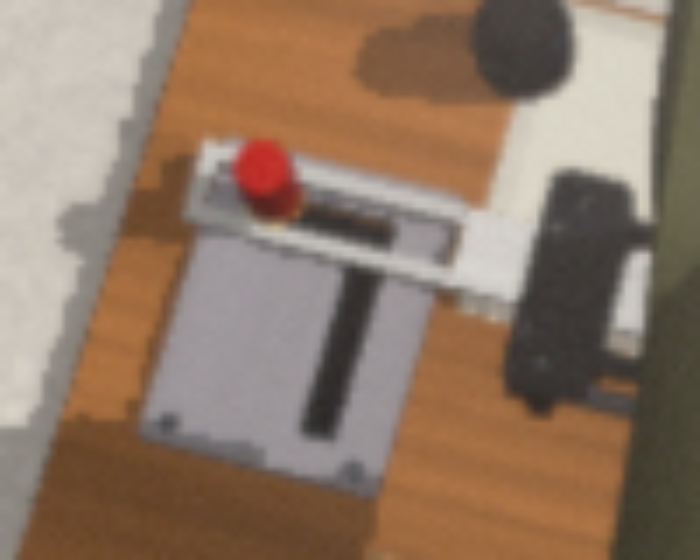

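The top view shows the red knob at (265,170) at the left closed end, with open slot only to its right. It moved about 41 mm left, and the robot is clear.

```bash
python3 -c "
from station import job_done;print(job_done())"
```

```text
the job is handed in; nothing more can be done
None
```

The clamp appears locked: by force feel and the final top view, the knob was pushed round the corner to the closed end of the short leg (about 41 mm left). The job was handed in at about 15 s with the robot clear; no verdict came back.

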